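# Unlatch a ball coupler and hold its tongue up off the ball

### The job

The tongue stub with the ball coupler sits latched on the checking ball at the left of the bench. Squeeze the spring latch tab fully home towards the fixed grip plate while the coupler is still seated, then lift the coupler straight up off the ball and finish while holding it raised: still, level and over the ball, the socket about 10 cm above where it sat, carried by the gripper alone. Leave the pliers, the nut and the bolt lying beside it alone.

Things in the scene. Friction and masses are not known exactly. Their poses are not given: they have to be found in the camera images.
- ball_mount: Fixed dark steel plate 215 x 100 x 10 mm on the bench, place and yaw vary. Origin on the bench under the ball's axis; x along the plate (-50 to 165 mm) to the fork rest at x = 135 mm, z up. The fork carries the tongue between cheeks that rise 14 mm beside it, with 2 mm side play.
- ball_center (a point): Centre of the fixed 48 mm ball, 70 mm above the bench. Its top is flattened 21.8 mm above the centre; it has a flat underside 14 mm below its centre (radius 19.5 mm) on a 20 mm thick neck.
- coupler: Loose metal coupler, about 0.47 kg (varies 30 %), on the ball. Origin: socket centre (ball centre when seated); x along the tongue, z up, parallel to ball_mount when seated. Housing 66 x 63 mm, z -14 to 30, 2.5 mm side play on the ball; tongue 40 x 40, x 33 to 165. Fixed grip plate on top: x 0 to 40, z 30 to 74, 4 mm thick, outer face y = +18 mm. Centre of mass about x = 13 mm.
- socket_center (a point): The coupler's origin, the centre of the socket.
- grip_point (a point): Coupler point (20, 0, 62) mm, midway between grip plate and latch tab once squeezed; good for the TCP pointing down, fingers closing along the coupler's y, opening 75 mm or more to straddle both. Squeezed home they measure 36 mm over their outer faces. Keep the fingertips above z = 38 mm of the coupler (24 mm below this point): latch bridge.
- latch (a joint): Spring latch, slides along the coupler's +y. 0 = closed: its keeper frame lies under the ball's flat underside and the coupler can rise only 2 mm. 0.015 m = fully drawn, at its stop, where the whole ball passes. Spring force 6 N closed, 12 N fully drawn; springs back when let go.
- latch_tab (a point): Middle of the outer face of the latch tab, the upright steel plate across from the grip plate: x 0 to 40, z 38 to 74 mm in the coupler's frame, 4 mm thick; outer face at y = -33 mm closed, -18 mm drawn; push it to +y. From its foot a bridge (z 34 to 38) runs outward to an upright strip at y = -52 mm.
- pliers: Bystander: combination pliers with red grips, 172 x 55 x 13 mm, lying beside the plate on its +y side. Origin at the underside's centre.
- nut: Bystander: steel hexagon nut, 30 x 34 x 16 mm, lying beside the plate on its -y side. Origin at the underside's centre.
- bolt: Bystander: rusty hexagon bolt standing on its head, 24 x 27 x 55 mm, beside the plate on its -y side. Origin at the underside's centre.

How it is judged:
On the way, in this order (a step that is already met when the one before it is completed fails the run):
1. the latch is squeezed home (at least 13 of its 15 mm) with the coupler still seated on the ball (value of joint latch above 0.013 m and distance between socket_center and ball_center below 0.008 m), for 0.1 s.
2. the coupler is lifted clear of the ball, above it (z of socket_center in the frame of ball_center above 0.05 m and horizontal distance between socket_center and ball_center below 0.05 m), for 0.1 s.
At the end, for the whole second after the job is handed in: The gripper holds the coupler (finger force over 3 N), still (under 30 mm/s), level within 0.2 rad, its socket centre 70 to 140 mm above the ball centre and within 40 mm of it sideways, not touching the mount (z of socket_center in the frame of ball_center between 0.07 and 0.14 m and horizontal distance between socket_center and ball_center below 0.04 m and angle between coupler's own z axis and vertical below 0.2 rad and linear speed of coupler below 0.03 m/s and contact force between the fingers and coupler above 3 N and contact force between ball_mount and coupler below 0.3 N); the arm keeps its last pose, push and grip.
It fails at once if the pliers are moved more than 30 mm (distance of pliers from where it was at the start of the episode above 0.03 m).
It fails at once if the nut is moved more than 30 mm (distance of nut from where it was at the start of the episode above 0.03 m).
It fails at once if the bolt is moved or knocked over (distance of bolt from where it was at the start of the episode above 0.03 m or angle between bolt's own z axis and vertical above 0.5 rad).
It also fails if it takes over 29 s, if anything falls off the work surface, if the arm or the gripper's body presses on something with over 40 N, if the wrist force passes 120 N, or if a joint passes its speed limit or range.

### The arm

A 7-joint arm with a two-finger parallel gripper is mounted at the origin on a cart in front of the work surface, level with it; the furniture and walls round the work are solid. World frame = base frame: x ahead of the robot, y to its left, z up, the work surface at z = 0. Lengths are in m, angles in rad, forces in N, time in s.
With the tool pointing down it reaches from about 0.4 to 0.9 m from the base axis. Payload 5.5 kg.
Tool frame: the origin (TCP) lies between the finger pads, 19 mm behind the fingertips; this is the grasp point; z points along the fingers, y is the line along which they close (so a half turn about z gives the same grasp; the last joint's range is limited). The gripper opens to 92 mm and grips with 3 to 60 N. Pads are 19 mm wide; open, the fingers measure 130 mm over their backs; the gripper's body (75 mm by 190 mm) begins 47 mm behind the grasp point.
Start: joints at [-1.072, 0.501, -0.427, 1.55, 0.221, 1.138, -0.21], TCP at [0.152, 0.632, 0.246] pointing down, gripper open.
Joint ranges: [-2.88, 2.88], [-0.31, 2.03], [-1.54, 1.56], [0.2, 2.42], [-1.41, 4.55], [0.19, 2.02], [-2.57, 2.57]. Speed limits (rad/s): [2.57, 2.57, 3.14, 3.14, 3.14, 3.14, 3.14].

### API

Orientations are given as a unit quaternion [x, y, z, w].
In Python, from bench import manip, effector, viewer gives the robot as it stands. Calls block until the motion is done:
- manip.move_pose(position, orientation): joint-space move of the TCP to a pose.
- manip.servo_line(position, ori=None, vel=0.15): straight line of the TCP; ori=None keeps the orientation; vel is the mean speed in m/s.
- manip.movej(angles): joint-space move.
- effector.open_jaws() and effector.close(f_grip=None): open the fingers fully, or close them until they stop; f_grip is the grip in N (None keeps the last).
- manip.sleep(seconds).
- manip.solve_ik(position, orientation): joint angles nearest the present ones, or None.
- viewer.get_image(name): name is "scene" or "top" or "wrist"; returns the picture (480x640x3 uint8, red, green, blue); there is no depth.
- viewer.get_calibration(name): a dict with "vfov" (degrees; the focal length in pixels is half the picture's height over the tangent of half this angle, whatever the lens; pixels are square), "cx", "cy" (the principal point, pixels), "eye" and "attitude" of the camera in the world. Camera axes: x right, y down, z forward; pixel columns grow to the right and rows downward; lengths in m; the calibration is good to about 2 mm. A picture is of the moment at which its call begins: read the wrist's pose just before it. get_calibration takes no time and is no camera call; for the wrist camera it gives the pose at the moment of the call.
A pose or a line that the arm cannot do raises manip.PlanningError and nothing moves.
- manip.hand_in(): hands the job in; it is judged then, once.
Readings, each from a call of its own:
- manip.current_clock(): time.
- manip.current_q(): joint angles.
- manip.current_joint_velocities(): joint speeds.
- manip.current_tau(): joint torques, N m.
- manip.current_tool_pos(): TCP position.
- manip.current_tcp_rot(): TCP orientation.
- manip.current_force(): force on the tool from outside, world axes, zero at the start.
- manip.current_wrist_torque(): the same for the moment, N m.
- manip.current_finger_gap(): finger opening in m.
- manip.current_gripper_force(): force on a finger pad.
Only numpy, scipy, OpenCV 4.12 (cv2) and the standard library are available. Lean on these libraries where they do the work, as an engineer would, in place of code of your own. Each camera call takes 0.05 s, during which the arm holds its last target. There are 200 camera calls.

## Working session

There is one attempt and no reset: what is moved stays moved. The work goes in short steps, each a Python script; the robot and the scene stay as the last script left them, time stands still between calls to the robot, and variables do not carry over. Pictures are saved under pics/ and viewed, at most 10 in all, crops included, and the job is handed in when it is done.

```bash
mkdir -p pics; python3 - <<'E'
from bench import manip, effector, viewer
import cv2
for n in ["top","scene"]:
    im=viewer.get_image(n); cv2.imwrite(f"pics/{n}0.png",im[:,:,::-1])
    c=viewer.get_calibration(n); print(n,c)
print(manip.current_tool_pos(),manip.current_tcp_rot(),manip.current_clock())
E
```

```text
top {'vfov': 57.22171405022373, 'cx': 323.4302717447365, 'cy': 242.3945918367559, 'eye': array([0.50938212, 0.26917519, 0.95368806]), 'attitude': array([ 0.71588272, -0.69634997,  0.03903067, -0.03294334])}
scene {'vfov': 46.282418205067685, 'cx': 312.71397224294145, 'cy': 242.21551142658763, 'eye': array([ 0.21525194, -0.26228863,  0.70736192]), 'attitude': array([ 0.87945575, -0.26522764,  0.11069468, -0.37941872])}
[0.15173702 0.63142193 0.24458603] [ 1.17598647e-01  9.93060817e-01 -8.69187612e-04 -1.30144654e-04] 0.1
```

View pics/top0.png

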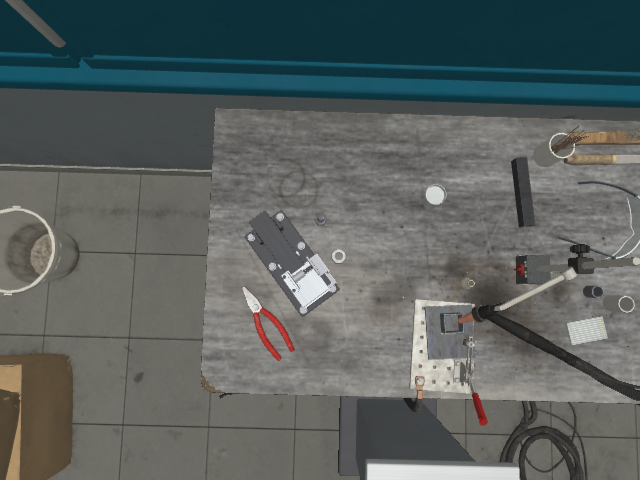

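View pics/scene0.png

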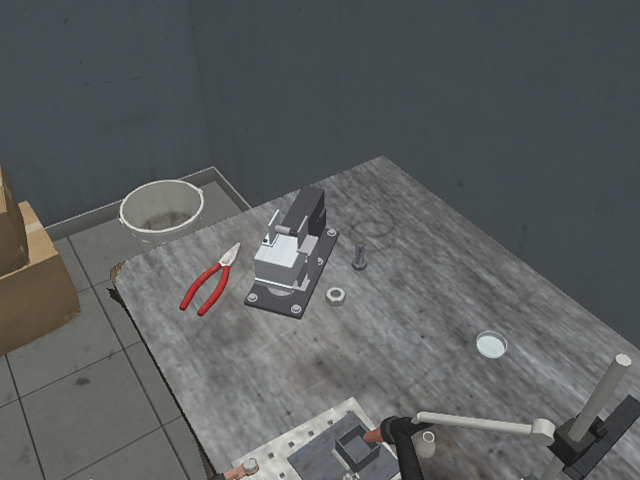

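The top view shows the coupler at about (290,265), the tongue towards the upper left, pliers at (265,320), nut at (338,256) and bolt at (321,220). I'll enlarge both views for pixel readings.

```bash
python3 - <<'E'
import cv2
a=cv2.imread("pics/top0.png")[200:320,230:360]; cv2.imwrite("pics/topc.png",cv2.resize(a,None,fx=5,fy=5,interpolation=cv2.INTER_CUBIC)[:600])
a=cv2.imread("pics/scene0.png")[180:330,235:375]; cv2.imwrite("pics/scenec.png",cv2.resize(a,None,fx=4,fy=4,interpolation=cv2.INTER_CUBIC))
E
cat > h.py <<'E'
from bench import manip, effector, viewer
import numpy as np, cv2
from scipy.spatial.transform import Rotation as R
def K(c):
    f=240/np.tan(np.radians(c["vfov"]/2)); return f,c["cx"],c["cy"]
def ray(c,u,v):
    f,cx,cy=K(c); return R.from_quat(c["attitude"]).apply([(u-cx)/f,(v-cy)/f,1])
def onz(c,u,v,z):
    d=ray(c,u,v); return c["eye"]+d*(z-c["eye"][2])/d[2]
def proj(c,p):
    f,cx,cy=K(c); q=R.from_quat(c["attitude"]).inv().apply(np.atleast_2d(p)-c["eye"]); return np.c_[f*q[:,0]/q[:,2]+cx,f*q[:,1]/q[:,2]+cy]
E
python3 - <<'E'
from h import *
c=viewer.get_calibration("top")
for p in [(281,216),(333,290),(295,282),(0,0)]: print(p,onz(c,*p,.07))
print(proj(c,[0.152,.632,.246]))
E
```

```text
(281, 216) [0.65117853 0.35032753 0.07      ]
(333, 290) [0.5047765  0.24108535 0.07      ]
(295, 282) [0.5186149  0.31744704 0.07      ]
(0, 0) [1.09743046 0.96310358 0.07      ]
[[ 72.3745229  518.34185314]]
```

View pics/topc.png

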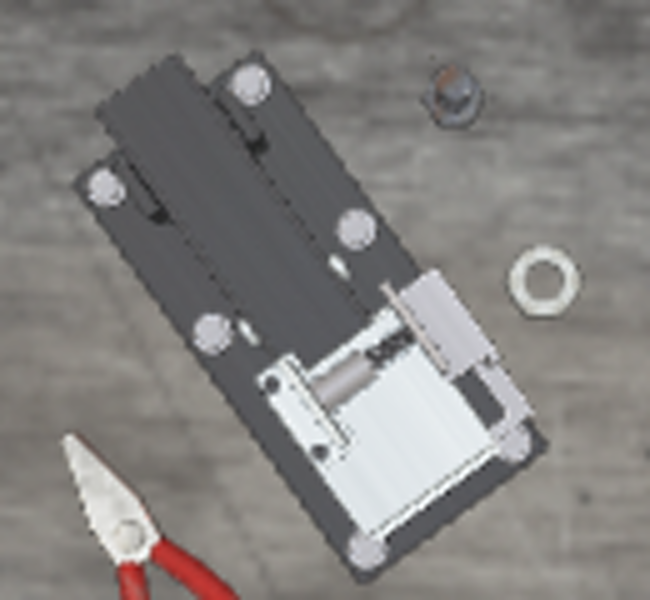

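View pics/scenec.png

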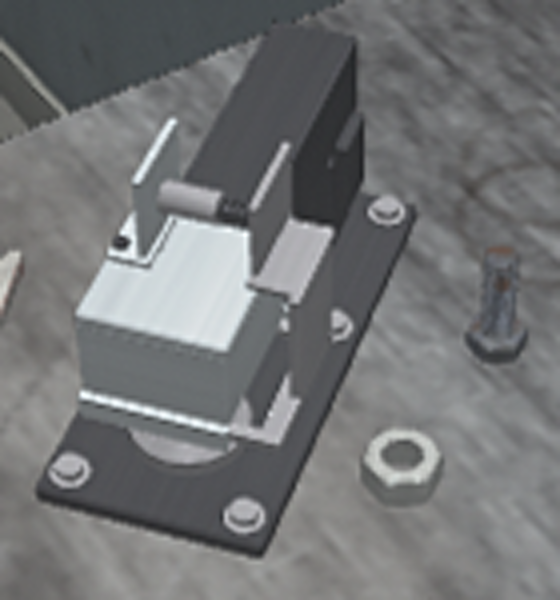

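```bash
python3 - <<'E'
from h import *
from scipy.optimize import least_squares
T=viewer.get_calibration("top");S=viewer.get_calibration("scene")
t=lambda u,v:(230+u/5,200+v/5); s=lambda u,v:(235+u/4,180+v/4)
M=[(T,t(370,583),(-50,50,10)),(T,t(548,440),(-50,-50,10)),(T,t(75,182),(165,50,10)),(T,t(258,50),(165,-50,10)),
(S,s(38,493),(-50,50,10)),(S,s(262,555),(-50,-50,10)),(S,s(415,208),(165,-50,10))]
C=[(T,t(370,537),(-33,31.5,100)),(T,t(385,283),(40,-31,144)),(T,t(447,373),(0,-31,144)),
(S,s(137,183),(0,16,144)),(S,s(175,120),(40,16,144)),(S,s(252,192),(0,-31,144)),(S,s(290,143),(40,-31,144)),(S,s(78,313),(-33,31.5,100)),(S,s(225,350),(-33,-31.5,100))]
def res(p,L):
    c,d=np.cos(p[2]),np.sin(p[2]);o=[]
    for cal,uv,m in L:
        x,y,z=np.array(m)/1000; o.append(proj(cal,[p[0]+c*x-d*y,p[1]+d*x+c*y,z])[0]-uv)
    return np.ravel(o)
for n,L in [("mount",M),("coup",C),("all",M+C)]:
    r=least_squares(res,[.53,.3,.5],args=(L,)); print(n,r.x,np.round(r.fun.reshape(-1,2),1).tolist())
p=r.x
q0=manip.current_q()
for k in [0,np.pi]:
    a=p[2]+k
    Rm=R.from_matrix(np.c_[[np.cos(a),np.sin(a),0],[np.sin(a),-np.cos(a),0],[0,0,-1]])
    g=np.array([p[0]+.02*np.cos(p[2]),p[1]+.02*np.sin(p[2]),.25])
    print(k,g,Rm.as_quat(),manip.solve_ik(g,Rm.as_quat()))
E
```

```text
mount [0.51488224 0.2907314  0.67023279] [[0.1, 1.0], [2.2, 1.2], [-0.4, 0.5], [0.5, -0.6], [-1.3, -0.7], [0.9, -1.4], [0.7, -1.6]]
coup [0.51549514 0.29226217 0.66666132] [[0.1, 0.1], [0.2, -0.6], [0.7, -1.1], [-0.4, -0.8], [-0.4, -1.3], [0.3, 3.4], [-0.6, -1.0], [-1.3, -0.2], [0.7, -0.3]]
all [0.51521984 0.29163708 0.66886905] [[-0.3, 0.9], [1.8, 1.0], [-0.7, 0.2], [0.2, -0.8], [-1.4, -1.2], [0.8, -1.8], [0.6, -1.9], [0.5, 0.2], [0.4, -0.4], [1.0, -1.0], [-0.3, -0.5], [-0.4, -1.0], [0.3, 3.7], [-0.5, -0.7], [-1.2, 0.1], [0.8, 0.0]]
0 [0.53091031 0.30403907 0.25      ] [0.94459607 0.32823508 0.         0.        ] [-0.64891301  0.39474429  0.11078994  1.66232072 -0.04804589  1.08718154
 -1.42615488]
3.141592653589793 [0.53091031 0.30403907 0.25      ] [-0.32823508  0.94459607  0.          0.        ] [-0.2211059   0.43161114 -0.45396043  1.64636141  0.20613483  1.11133904
  1.50890864]
```

```bash
python3 - <<'E'
from h import *
print(manip.current_clock())
q=[0.94459607,0.32823508,0,0]
manip.move_pose([.531,.304,.25],q)
c=viewer.get_calibration("wrist"); im=viewer.get_image("wrist"); cv2.imwrite("pics/w1.png",im[:,:,::-1])
print(manip.current_clock(),manip.current_tool_pos(),manip.current_tcp_rot(),manip.current_finger_gap(),manip.current_force())
print(c)
a=.66887;x0,y0=.51522,.29164
for m in [(40,18,144),(0,18,144),(40,-33,144),(0,-33,144),(-33,31.5,100),(-33,-31.5,100),(33,31.5,100)]:
    x,y,z=np.array(m)/1000; print(m,proj(c,[x0+np.cos(a)*x-np.sin(a)*y,y0+np.sin(a)*x+np.cos(a)*y,z]))
E
```

```text
0.1
1.975 [0.53006165 0.30560741 0.24984153] [ 9.44089240e-01  3.29689730e-01 -2.02887822e-04 -3.83848067e-04] 0.0919442610566212 [-0.51168451  0.42949735 -0.72195341]
{'vfov': 59.29435627014484, 'cx': 323.4931161194319, 'cy': 239.24972513530798, 'eye': array([0.59191227, 0.35368638, 0.38899199]), 'attitude': array([ 0.8909141 , -0.43041781, -0.06306088,  0.13052166])}
(40, 18, 144) [[295.01626641 215.56221709]]
(0, 18, 144) [[296.14191637 278.03637857]]
(40, -33, 144) [[380.51425632 215.71400969]]
(0, -33, 144) [[377.90985036 278.17528929]]
(-33, 31.5, 100) [[282.45394904 297.09728562]]
(-33, -31.5, 100) [[366.89193188 297.23875773]]
(33, 31.5, 100) [[279.99749656 210.62904303]]
```

View pics/w1.png

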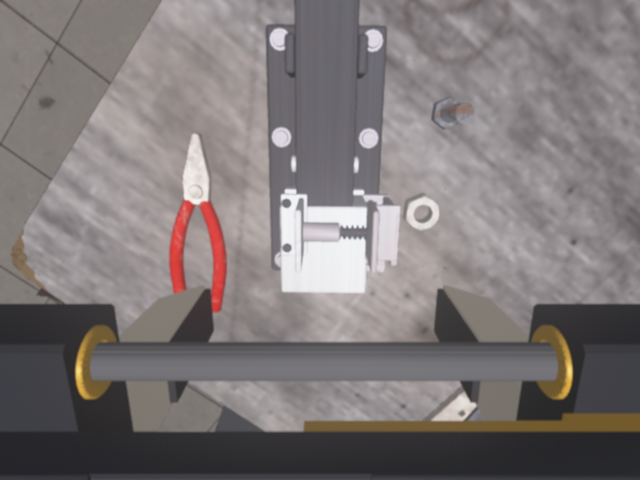

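The wrist view agrees with the fit sideways: the housing front corners are at (282,292) and (366,292), against a predicted 282 and 367. The coupler sits about 4 mm further along x. I'll descend, correcting for that and for the arm's tracking offset.

```bash
python3 - <<'E'
from h import *
a=.66887
g=np.array([.51522+.023*np.cos(a),.29164+.023*np.sin(a),.16])
Y=np.array([-np.sin(a),np.cos(a),0]);X=np.array([np.cos(a),np.sin(a),0])
def st():
    p=manip.current_tool_pos(); print(round(manip.current_clock(),2),np.round([(p-g)@X,(p-g)@Y,p[2]],4),np.round(manip.current_force(),1),manip.current_finger_gap(),manip.current_gripper_force())
    return p
manip.servo_line(g,vel=.1); p=st()
d=(g-p)
t=g+d; t[2]=.133+d[2]
manip.servo_line(t,vel=.06); st(); print(t)
im=viewer.get_image("wrist"); cv2.imwrite("pics/w2.png",im[:,:,::-1])
E
```

```text
3.02 [ 6.000e-04 -1.000e-04  1.607e-01] [ 0.2  0.2 -0.4] 0.09188357941438818 0.0
3.63 [-8.000e-04  1.000e-04  1.319e-01] [-0.1 -0.5 -0.2] 0.09193741003198448 0.0
[0.53272816 0.30561771 0.13227451]
```

View pics/w2.png

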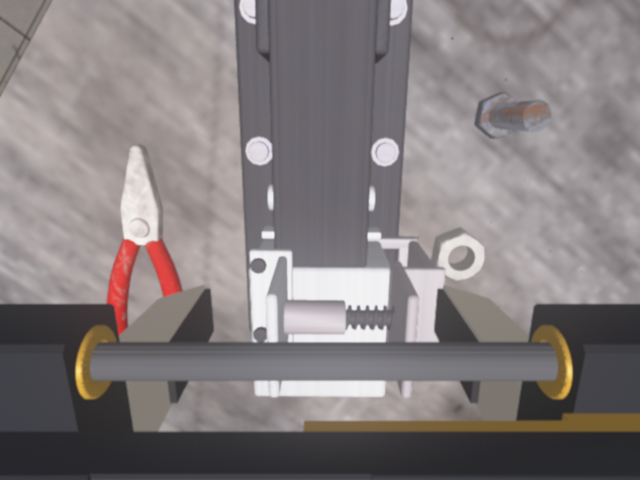

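The fingers straddle the grip plate (about column 275) and the tab (about column 412), with clearance on both sides. Next I squeeze.

```bash
python3 - <<'E'
from h import *
def st(n): print(n,round(manip.current_clock(),2),np.round(manip.current_tool_pos(),4),np.round(manip.current_force(),1),np.round(manip.current_wrist_torque(),2),round(manip.current_finger_gap(),4),manip.current_gripper_force())
effector.close(f_grip=25); st("25")
effector.close(f_grip=45); manip.sleep(.4); st("45")
im=viewer.get_image("scene"); cv2.imwrite("pics/s2.png",cv2.resize(im[120:360,160:440,::-1],None,fx=2.5,fy=2.5))
E
```

```text
25 4.6 [0.5308 0.3084 0.1329] [-5.6  2.5  6.5] [ 0.42  1.15 -0.11] 0.0358 24.954577088356018
45 5.22 [0.5309 0.3084 0.133 ] [-5.8  1.6  6.3] [ 0.4   1.19 -0.22] 0.0349 44.953503012657166
```

View pics/s2.png

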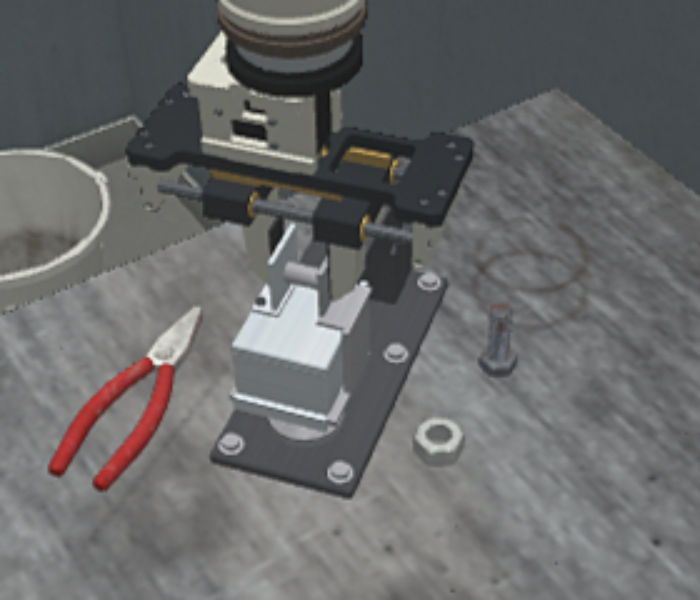

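The gap is 35.8 mm, so the latch is home. A side load of about 5 N pushes the tool to +y. I'll relieve it, then lift straight up.

```bash
python3 - <<'E'
from h import *
a=.66887;Y=np.array([-np.sin(a),np.cos(a),0])
def st(n):
    f=manip.current_force(); print(n,round(manip.current_clock(),2),np.round(manip.current_tool_pos(),4),np.round(f,1),"Fy",round(f@Y,1),np.round(manip.current_wrist_torque(),2),round(manip.current_finger_gap(),4),round(manip.current_gripper_force(),1))
p=np.array(manip.current_tool_pos())
t=p+Y*.0012; manip.servo_line(t,vel=.02); st("relieve")
for dz in [.004,.012,.03]:
    manip.servo_line(t+[0,0,dz],vel=.03); st(dz)
    if np.linalg.norm(manip.current_force())>35: print("STOP"); break
E
```

```text
relieve 5.65 [0.5304 0.3088 0.133 ] [ 1.  -1.9  1.5] Fy -2.1 [-0.62 -0.2  -0.01] 0.0352 44.9
0.004 5.93 [0.5293 0.3083 0.136 ] [ 0.8 -2.9 -5.3] Fy -2.8 [-0.78 -0.1  -0.21] 0.0351 44.9
0.012 6.35 [0.5302 0.3097 0.1455] [ 0.9 -2.8 -4.3] Fy -2.8 [-0.65 -0.15  0.01] 0.0348 44.9
0.03 7.1 [0.5298 0.3096 0.163 ] [-0.6  0.7 -5.9] Fy 0.9 [-0.09  0.12 -0.03] 0.0346 44.9
```

```bash
python3 - <<'E'
from h import *
p=np.array(manip.current_tool_pos()); p[2]=.235
manip.servo_line(p,vel=.06); manip.sleep(.5)
print(manip.current_clock(),manip.current_tool_pos(),manip.current_tcp_rot(),manip.current_force(),manip.current_finger_gap(),manip.current_gripper_force())
im=viewer.get_image("scene"); cv2.imwrite("pics/s3.png",cv2.resize(im[90:330,160:440,::-1],None,fx=2.5,fy=2.5))
E
```

```text
8.95 [0.5298481  0.30960302 0.23497352] [ 9.44604548e-01  3.28210676e-01 -1.28557299e-05  5.24770797e-06] [ 0.03207884 -0.28685015 -5.90569816] 0.03491259055002499 44.934112429618835
```

View pics/s3.png

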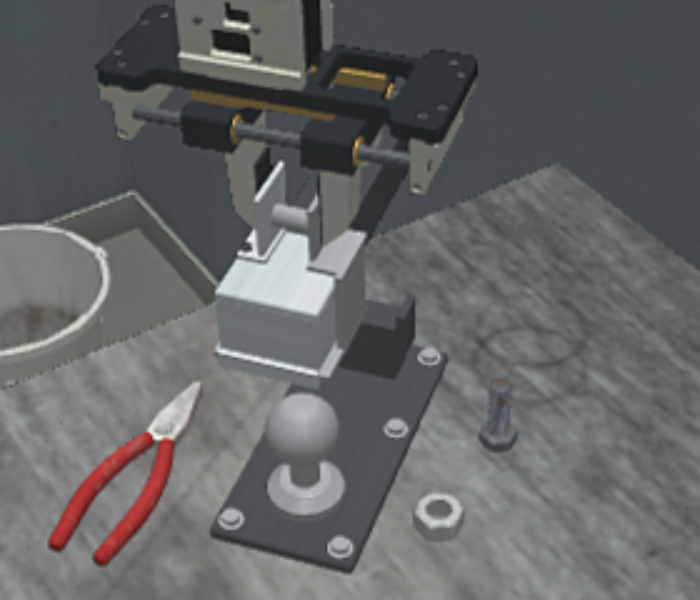

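The coupler hangs level above the ball, clear of the mount, and the pliers, nut and bolt haven't been touched. I'm handing in.

```bash
python3 -c "
from bench import manip
print(manip.hand_in())"
```

```text
the job is handed in; nothing more can be done
None
```

The job is handed in, with no verdict returned: I squeezed the latch home on the ball, then lifted the coupler about 10 cm, and the gripper alone holds it level and still over the ball, with the pliers, nut and bolt untouched.

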